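# Dry-fit the carved brick pavilion

## Task

Dry-fit the little carved-brick pavilion on its plinth: the figure stands in the middle facing the side with the steps, the two columns stand on their scribed squares at the plinth's ends with their brackets pointing inwards at each other, the roof lies centred and square across both columns, and the finial stands on the block in the middle of the roof's ridge. Do not let any piece tip over, and leave the chisel, mallet, brick offcut and rosette where they lie.

Things in the scene. Friction and masses are not known exactly. Their poses are not given: they have to be found in the camera images.
- plinth: Fixed stepped plinth of grey brick, foot 94 x 214 mm, flat top 90 x 210 mm, 35 mm high. Small steps (72 mm wide with cheeks) lead down its front, to 81 mm from the centre. Scribed squares for the columns: centred at y = +62 and -62 mm, x = 0; the figure's outline: at the middle. Origin: centre of the underside; x points out of the front (steps), y along the length, z up.
- column_a: Column of grey brick, 95 mm tall: base 36 x 36 x 12 mm, square shaft 30 x 30 mm; its top 12 mm is 40 mm wide along y. A bracket 16 mm thick sticks out near the top on one side only (+y), to 38 mm from the axis, 63 to 95 mm up, top flush. Front and back alike; the two columns are identical. 0.17 kg. Origin: centre of the underside; y towards the bracket, z up.
- column_b: Other column of grey brick, 95 mm tall: base 36 x 36 x 12 mm, square shaft 30 x 30 mm; its top 12 mm is 40 mm wide along y. A bracket 16 mm thick sticks out near the top on one side only (+y), to 38 mm from the axis, 63 to 95 mm up, top flush. Front and back alike; the two columns are identical. 0.17 kg. Origin: centre of the underside; y towards the bracket, z up.
- figure: Standing robed figure of grey brick, 79 mm tall, base 34 (x) x 38 (y) x 8 mm. Body 34 mm wide along y from 8 to 54 mm up (grip across the shoulders there). Sleeves and tablet stick out in front to 21 mm, 33 to 60 mm up. 0.11 kg. Origin: centre of the underside; x the way it faces, z up. Once both columns stand, only 48 mm remain between bracket tips, 94 mm between shafts.
- roof: Roof of grey brick, front and back alike. Eave slab 80 (x) x 190 (y) x 12 mm, flat underside; tile slopes up to 38 mm; ridge along y 22 mm thick, 58 mm high, its end horns 75 mm. Mid-ridge block 30 (x) x 36 (y) mm, flat top at 66 mm: grip it across x by its upper 25 mm. 0.6 kg, balanced there. Origin: centre of the underside; y along the ridge. Resting height: 95 mm above the plinth's top.
- finial: Gourd-shaped round finial of grey brick, 52 mm tall: foot 28 mm in diameter, upright-sided belly 26 mm in diameter from 15 to 30 mm up (grip there), small bulb 16 mm above. 0.045 kg. Origin: centre of the underside; z up.
- chisel: Bystander, loose: carving chisel lying flat, wooden handle 100 mm, steel blade, 178 mm in all, 22 mm high. Origin on the table under the ferrule; x towards the blade, handle along -x for 100 mm.
- offcut: Bystander, loose: plain lump of grey brick 42 x 36 x 24 mm. Origin: centre of the underside.
- rosette: Bystander, loose: round carved flower of grey brick, 60 mm in diameter, 22 mm high. Origin: centre of the underside.
- mallet: Bystander, loose: wooden mallet lying flat; head 130 x 62 x 45 mm along +x from the origin, handle 26 mm thick along -x for 130 mm.
Things that resemble listed ones, but are neither listed nor needed, are in the scene too. Leave any pink look-alike of the roof alone. What is shaped like the finial but purple is not meant.

How it is judged:
At the end, for the whole second after the job is handed in: On the plinth: figure within 10 mm of the middle, facing the steps; columns within 10 mm of the two squares, brackets inwards (each 0.2 rad); roof on the columns, centred within 12 mm and 0.15 rad; finial within 10 mm of the ridge block's centre; all upright, released and at rest (((y of column_a in the frame of plinth between 0.052 and 0.072 m and y of column_b in the frame of plinth between -0.072 and -0.052 m and y of column_a in the frame of figure above 0.04 m and y of column_b in the frame of figure below -0.04 m) or (y of column_b in the frame of plinth between 0.052 and 0.072 m and y of column_a in the frame of plinth between -0.072 and -0.052 m and y of column_b in the frame of figure above 0.04 m and y of column_a in the frame of figure below -0.04 m)) and y of column_b in the frame of column_a above 0.1 m and y of column_a in the frame of column_b above 0.1 m and x of column_a in the frame of plinth between -0.01 and 0.01 m and z of column_a in the frame of plinth between 0.031 and 0.039 m and angle between the y axis of each of column_a, column_b and the y axis of plinth, either way round below 0.2 rad and x of column_b in the frame of plinth between -0.01 and 0.01 m and z of column_b in the frame of plinth between 0.031 and 0.039 m and x of figure in the frame of plinth between -0.01 and 0.01 m and y of figure in the frame of plinth between -0.01 and 0.01 m and z of figure in the frame of plinth between 0.031 and 0.039 m and angle between the x axis of figure and the x axis of plinth, either way round below 0.2 rad and x of roof in the frame of plinth between -0.012 and 0.012 m and y of roof in the frame of plinth between -0.012 and 0.012 m and z of roof in the frame of plinth between 0.125 and 0.135 m and angle between the x axis of roof and the x axis of plinth, either way round below 0.15 rad and z of finial in the frame of roof between 0.062 and 0.07 m and horizontal distance between finial and roof below 0.01 m and angle between each of column_a, column_b, figure, roof, finial's own z axis and vertical below 0.1 rad and linear speed of each of column_a, column_b, figure, roof, finial below 0.02 m/s and angular speed of each of column_a, column_b, figure, roof, finial below 0.15 rad/s); the robot touches nothing.
It fails at once if a carved piece is tipped over (angle between any of column_a, column_b, figure, roof, finial's own z axis and vertical above 0.7 rad).
It fails at once if the chisel, mallet, offcut or rosette is shoved from where it lay (more than 30 mm) (distance of any of chisel, offcut, rosette, mallet from where it was at the start of the episode above 0.03 m).
It also fails if it takes over 131 s, if anything falls off the work surface, if the arm or the gripper's body presses on something with over 40 N, if the wrist force passes 120 N, or if a joint passes its speed limit or range.

## Robot

A 7-joint arm with a two-finger parallel gripper is mounted at the origin on the work surface. World frame = base frame: x ahead of the robot, y to its left, z up, the work surface at z = 0. Lengths are in m, angles in rad, forces in N, time in s.
With the tool pointing down it reaches from about 0.4 to 0.85 m from the base axis. Payload 10.4 kg.
Tool frame: the origin (TCP) lies where the fingers leave the gripper's body, on its centre line; the fingertips stand 73 mm ahead of it and the grasp point (between the pads) lies 54 mm ahead of it; z points along the fingers, y is the line along which they close (so a half turn about z gives the same grasp; the last joint's range is limited). The gripper opens to 85 mm and grips with 20 to 120 N. Pads are 22 mm wide; open, the fingers measure 114 mm over their backs; the gripper's body (76 mm by 85 mm) begins 54 mm behind the grasp point. The pads swing forward as they close: fully open they stand 13 mm farther back than shut.
Start: joints at [-1.359, 0.332, -0.065, 1.46, 0.022, 1.35, -0.088], TCP at [0.145, 0.608, 0.304] pointing down, gripper open.
Joint ranges: [-2.6, 2.6], [-0.5, 2.12], [-1.47, 1.34], [0.16, 2.42], [-1.27, 4.41], [0.06, 2.06], [-2.6, 2.6]. Speed limits (rad/s): [2.22, 2.22, 2.79, 2.79, 3.14, 3.14, 3.14].

## Interface

Orientations are given as a rotation vector (axis times angle).
In Python, from bench import telemetry, optics, robot gives the robot as it stands.
- The arm moves only by the tool jog_arm, never from a script. Its arguments are lists of equal length, an entry for each row: "slide": the shift along the world's x, y, z in m, a list of three; "dr": the turn, a rotation vector about the world's x, y, z in degrees, a list of three; "fingers": the opening, from 0 (shut) to 1 (fully open). A call has exactly 10 rows; each row shifts and turns the commanded pose from where the row before left it; what a row does not reach is not made up. A row lasts 1/10 s, in which the tool goes at most 50 mm and 8.59 degrees, less where a joint would pass 70% of its speed; a pose out of reach is approached as far as the arm can. A call is refused whole if a number of a shift passes 0.05 or a number of a turn 8.59, either way. A call with a gripper value outside its range is refused whole. The fingers move at their own pace and stop on an object; "force" is the grip in N (left out, the last holds). Time passes only in rows, so rows that do not move let the fingers close, or fill a call up. It gives the time, the measured TCP pose, the force, the opening and the grip force at its end, in the units of the state.
- telemetry.read_state(): the state, without advancing time (a new reading comes with each control period).
- optics.read_camera(name): name is "scene" or "top" or "wrist"; returns the picture (400x640x3 uint8, red, green, blue); there is no depth.
- optics.camera_info(name): a dict with "vfov" (degrees; the focal length in pixels is half the picture's height over the tangent of half this angle, whatever the lens; pixels are square), "cx", "cy" (the principal point, pixels), "position" and "rotation" of the camera in the world. Camera axes: x right, y down, z forward; pixel columns grow to the right and rows downward; lengths in m; the calibration is good to about 2 mm. A picture is of the moment at which its call begins: read the wrist's pose just before it. camera_info takes no time and is no camera call; for the wrist camera it gives the pose at the moment of the call.
- robot.sign_off(): hands the job in; it is judged then, once.
Trained networks look in the newest picture that a camera, given by its name, has taken for a name from the list of things; names that differ only in an ending like _2 or _b are one class to them, and where a whole thing is asked for, a point or a joint stands for the part that bears it (a point fixed in the world has none). Each returns a list of dicts, best first, with "conf" (0 to 1); they miss things now and then, are a little off and sometimes report something else, mostly with a low value. They report only what shows in the picture. A call takes as long as a camera call. They do not tell look-alikes from the thing itself.
- optics.spot_in(label, camera): "centre" ([column, row] in pixels, amid what is visible of it).
The state is a dict: "time": time; "joint_pos": joint angles; "joint_vel": joint speeds; "joint_efforts": joint torques, N m; "ee_pos": TCP position; "eef_rot": TCP orientation; "contact_force": force on the tool from outside, world axes, zero at the start; "torque": the same for the moment, N m; "opening": finger opening in m; "finger_force": force on a finger pad.
Only numpy, scipy, OpenCV 4.12 (cv2) and the standard library are available. Lean on these libraries where they do the work, as an engineer would, in place of code of your own. Each camera call takes 0.05 s, during which the arm holds its last target. There are 200 camera calls.

## Working session

There is one attempt and no reset: what is moved stays moved. The work goes in short steps, Python scripts to look and compute and a tool call to move; the robot and the scene stay as the last step left them, time stands still between calls to the robot, and variables do not carry over. Pictures are saved under pics/ and viewed, at most 14 in all, crops included, and the job is handed in when it is done.

Besides the shell and the picture viewer there is one more tool, called after "Call:" by a JSON object that holds its "name" and its "arguments", one argument or row to a line. jog_arm: Moves the arm, as the interface text tells. Its arguments: {"type":"object","properties":{"slide":{"type":"array","items":{"type":"array","items":{"type":"number"}}},"dr":{"type":"array","items":{"type":"array","items":{"type":"number"}}},"fingers":{"type":"array","items":{"type":"number"}},"force":{"type":"number"}},"required":["slide","dr","fingers"]}

```bash
ls; mkdir -p pics
python3 - <<'E'
from bench import telemetry, optics, robot
import cv2,numpy as np
print(telemetry.read_state())
for c in ("scene","top","wrist"):
    im=optics.read_camera(c); cv2.imwrite(f"pics/{c}0.png",im[:,:,::-1]); i=optics.camera_info(c); print(c,i)
for l in "plinth column_a figure roof finial chisel offcut rosette mallet".split():
    print(l,[(d['centre'],round(d['conf'],2)) for d in optics.spot_in(l,"top")])
E
```

```text
pics
{'time': 0.0, 'joint_pos': array([-1.35859952,  0.33288441, -0.06468095,  1.46092711,  0.02165861,
        1.34992826, -0.08849435]), 'joint_vel': array([ 0.00060576, -0.00129623, -0.00015376,  0.00042232, -0.00037986,
        0.00023648,  0.00113081]), 'joint_efforts': array([ 7.14769521e-04, -6.25455379e+01,  4.92985547e-02, -3.91610706e+01,
        1.61029090e-02,  9.96032380e-03, -2.35116340e-05]), 'ee_pos': array([0.1453666 , 0.60757956, 0.3031148 ]), 'eef_rot': array([-3.67933585e-01, -3.11993245e+00,  2.27797527e-03]), 'contact_force': array([-0.04875308, -0.09067253,  0.22656177]), 'torque': array([-0.00143621,  0.0570125 , -0.03707312]), 'finger_force': 0.0, 'opening': 0.08541944009262203}
scene {'vfov': 52.94633712795416, 'cx': 321.96712357275015, 'cy': 208.93752742965057, 'position': array([1.32221763, 0.20785888, 0.61755387]), 'rotation': array([-1.53514225, -1.74286554,  0.92838555])}
top {'vfov': 45.24950668031387, 'cx': 317.0570559358934, 'cy': 198.12069797983887, 'position': array([0.33364147, 0.08202401, 1.27449251]), 'rotation': array([-2.17378638,  2.13002806, -0.11303966])}
wrist {'vfov': 58.27188919715312, 'cx': 318.8687518864435, 'cy': 200.63481476404831, 'position': array([0.06656419, 0.62725345, 0.37328162]), 'rotation': array([2.25514537, 1.7805199 , 0.2880615 ])}
plinth [([386.3, 211.2], 0.7), ([276.5, 152.5], 0.57)]
column_a [([385.6, 208.9], 0.72), ([327.5, 216.7], 0.52)]
figure [([450.6, 230.1], 0.63), ([252.9, 227.7], 0.49)]
roof [([465.3, 294.9], 0.72), ([419.1, 161.0], 0.59)]
finial []
chisel [([351.9, 227.0], 0.9)]
offcut [([361.5, 165.2], 0.77), ([384.8, 210.4], 0.31)]
rosette [([357.2, 130.4], 0.7), ([352.0, 218.1], 0.38)]
mallet [([177.0, 200.1], 0.87)]
```

View pics/top0.png

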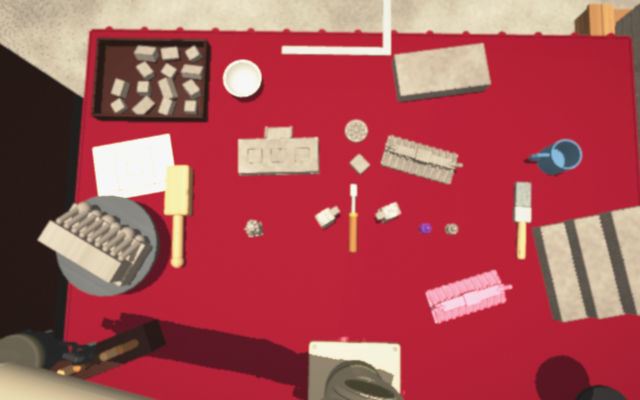

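View pics/scene0.png

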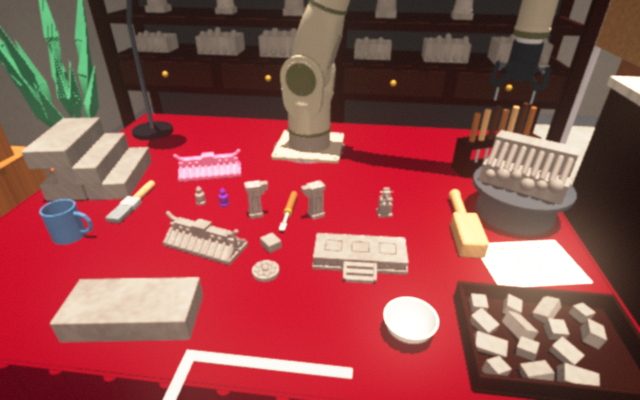

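The top view shows the plinth at (278,152) with its steps up (+x), the columns at (327,216) and (388,212) and the figure at (253,228). The finial is at (452,229), the purple fake at (425,228). The real roof is at (420,160), the pink one at (468,296).

```bash
cat > h.py <<'E'
from bench import telemetry, optics, robot
import cv2,numpy as np
from scipy.spatial.transform import Rotation as R
def cam(c):
    i=optics.camera_info(c); f=200/np.tan(np.radians(i['vfov']/2))
    return f,i['cx'],i['cy'],np.array(i['position']),R.from_rotvec(i['rotation'])
def world(C,px,z):
    f,cx,cy,p,r=C
    d=r.apply([(px[0]-cx)/f,(px[1]-cy)/f,1]); return p+d*(z-p[2])/d[2]
def proj(C,P):
    f,cx,cy,p,r=C
    q=r.inv().apply(np.asarray(P)-p); return np.c_[cx+f*q[...,0]/q[...,2],cy+f*q[...,1]/q[...,2]]
E
python3 - <<'E'
from h import *
C=cam("top")
for n,p,z in [("plinth",(278,155),.035),("colL",(327,216),.09),("colR",(388,212),.09),("fig",(253,228),.06),("roof",(420,160),.05),("fin",(452,229),.04),("chis",(353,217),.02),("offcut",(361,165),.02),("ros",(357,130),.02),("mal",(178,200),.03),("mug",(560,155),.05)]:
    print(n,world(C,p,z).round(3))
print(R.from_rotvec(telemetry.read_state()['eef_rot']).as_matrix().round(3))
c=cam("wrist");print(c[4].as_matrix().round(3))
im=cv2.imread("pics/top0.png")[115:335,220:520]; cv2.imwrite("pics/topc.png",cv2.resize(im,(800,587),interpolation=cv2.INTER_CUBIC))
E
```

```text
plinth [0.596 0.208 0.035]
colL [0.433 0.076 0.09 ]
colR [ 0.446 -0.074  0.09 ]
fig [0.401 0.263 0.06 ]
roof [ 0.586 -0.162  0.05 ]
fin [ 0.41  -0.245  0.04 ]
chis [0.437 0.008 0.02 ]
offcut [ 0.576 -0.012  0.02 ]
ros [0.671 0.    0.02 ]
mal [0.472 0.467 0.03 ]
mug [ 0.606 -0.522  0.05 ]
[[-0.973  0.233 -0.   ]
 [ 0.233  0.973  0.   ]
 [ 0.     0.    -1.   ]]
[[ 0.232  0.922  0.308]
 [ 0.973 -0.22  -0.074]
 [-0.     0.317 -0.948]]
```

View pics/topc.png

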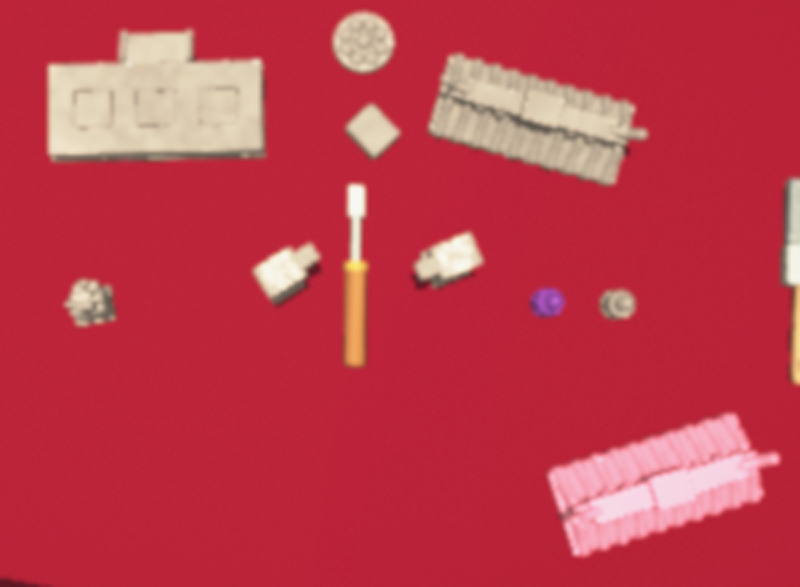

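Call:
{"name": "jog_arm", "arguments": {
  "slide": [
    [0.03,-0.046,0.006],
    [0.03,-0.046,0.006],
    [0.03,-0.046,0.006],
    [0.03,-0.046,0.006],
    [0.03,-0.046,0.006],
    [0.03,-0.046,0.006],
    [0.03,-0.046,0.006],
    [0.03,-0.046,0.006],
    [0.03,-0.046,0.006],
    [0.03,-0.046,0.006]
  ],
  "dr": [
    [0,0,1.35],
    [0,0,1.35],
    [0,0,1.35],
    [0,0,1.35],
    [0,0,1.35],
    [0,0,1.35],
    [0,0,1.35],
    [0,0,1.35],
    [0,0,1.35],
    [0,0,1.35]
  ],
  "fingers": [1,1,1,1,1,1,1,1,1,1],
  "force": 50
}}

```text
time: 1.6
ee_pos: [0.4176, 0.1895, 0.3588]
eef_rot: [-0.003, 3.141, 0.001]
contact_force: [1.7, 0.8, -0.4]
opening: 0.0858
finger_force: 0.0
```

Call:
{"name": "jog_arm", "arguments": {
  "slide": [
    [0,0,0],
    [0,0,0],
    [0,0,0],
    [0,0,0],
    [0,0,0],
    [0,0,0],
    [0,0,0],
    [0,0,0],
    [0,0,0],
    [0,0,0]
  ],
  "dr": [
    [0,0,0],
    [0,0,0],
    [0,0,0],
    [0,0,0],
    [0,0,0],
    [0,0,0],
    [0,0,0],
    [0,0,0],
    [0,0,0],
    [0,0,0]
  ],
  "fingers": [1,1,1,1,1,1,1,1,1,1]
}}

```text
time: 2.6
ee_pos: [0.4169, 0.1915, 0.3582]
eef_rot: [0.001, -3.142, -0.0]
contact_force: [0.1, -0.0, -0.9]
opening: 0.0855
finger_force: 0.0
```

Run:
```python
from h import *
im=optics.read_camera("wrist"); cv2.imwrite("pics/w1.png",im[:,:,::-1]); np.save("w1.npy",np.array([*cam("wrist")[:3],*cam("wrist")[3],*cam("wrist")[4].as_rotvec()]))
s=telemetry.read_state();print(s['time'],s['ee_pos'],s['eef_rot'],s['joint_pos'].round(2))
```

```text
2.65 [0.41690961 0.19152888 0.35823611] [ 1.25609729e-03 -3.14155265e+00 -1.57566327e-04] [-0.87 -0.08  0.32  1.81  0.03  1.42  1.02]
```

View pics/w1.png

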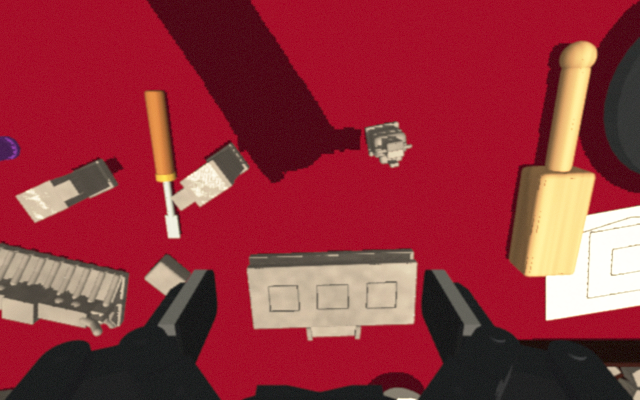

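Run:
```python
import cv2,numpy as np
im=cv2.imread("pics/w1.png")
f=lambda a,s:cv2.resize(a,s,interpolation=cv2.INTER_CUBIC)
A=f(im[110:180,350:430],(400,350)); B=f(im[130:214,165:261],(400,350))
C=f(im[235:345,240:425],(400,238)); D=f(im[145:230,10:125],(400,296))
cv2.imwrite("pics/m1.png",np.vstack([np.hstack([A,B])[:300],np.hstack([C,D[:238]])]))
```

```text
(no output)
```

View pics/m1.png

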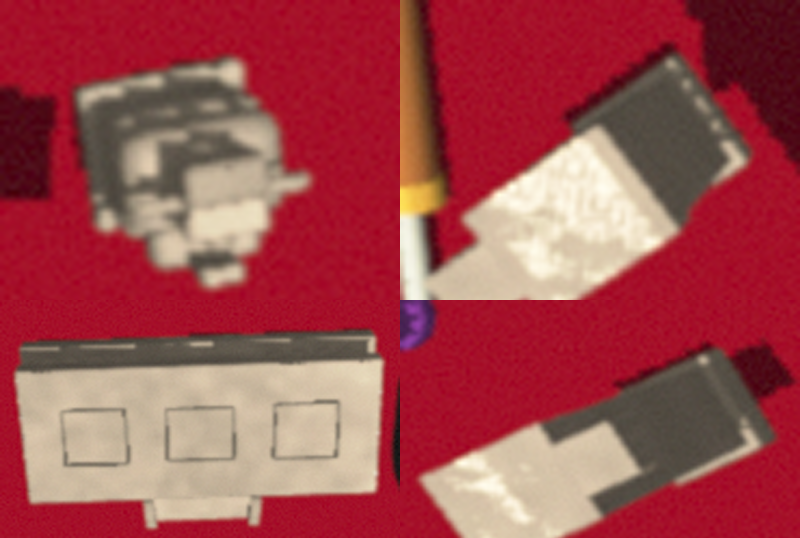

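The close-ups show the plinth with its steps toward +x. The figure is turned slightly, facing roughly +x. The left column's bracket points toward -y/+x and the right column's toward +y. I'll fit poses from the corners.

```bash
cat >> h.py <<'E'
from scipy.optimize import least_squares
def load(n):
    a=np.load(n); return a[0],a[1],a[2],a[3:6],R.from_rotvec(a[6:9])
def fit(C,loc,px,g):
    loc=np.array(loc,float);px=np.array(px,float)
    def W(p): return loc@R.from_euler('z',p[2]).as_matrix().T+[p[0],p[1],0]
    s=least_squares(lambda p:(proj(C,W(p))-px).ravel(),g)
    return s.x[:2].round(4),np.degrees(s.x[2]).round(1),(proj(C,W(s.x))-px).round(1).tolist()
E
python3 - <<'E'
from h import *
C=load("w1.npy")
k=185/400
q=lambda p:(240+p[0]*k,235+(p[1]-300)*k)
print(fit(C,[(.045,-.105,.035),(.045,.105,.035),(-.045,.105,.035),(-.045,-.105,.035)],[q(p) for p in[(30,502),(378,492),(382,358),(15,372)]],[.6,.2,0]))
k=96/400;q=lambda p:(165+(p[0]-400)*k,130+p[1]*k)
# colL: base back corners, top back edge corners (cap -y end, x +-15?)
print("L",fit(C,[(-.018,-.018,.012),(.018,-.018,.012)],[q(p) for p in[(748,155),(672,52)]],[.43,.07,-2.6]))
print("top",[world(C,q(p),.095).round(4) for p in[(685,230),(603,125),(463,218)]])
print("tipL",[world(C,p,.095).round(4) for p in [(172,197),(183,209)]])
k=115/400;q=lambda p:(10+(p[0]-400)*k,145+(p[1]-300)*k)
print("R",[world(C,q(p),z).round(4) for p,z in[((715,347),.012),((773,440),.012),((420,480),.095),((540,425),.095),((640,470),.095),((606,422),.095)]])
k=80/400;q=lambda p:(350+p[0]*k,110+p[1]*k)
print("F",[world(C,q(p),z).round(4) for p,z in[((78,92),.008),((243,62),.008),((95,222),.008)]])
E
```

```text
(array([0.5957, 0.2099]), np.float64(2.4), [[-0.0, 0.6], [-0.5, -0.3], [0.8, 0.0], [-0.3, -0.2]])
L (array([0.4286, 0.0838]), np.float64(-146.6), [[0.2, 0.3], [-0.2, -0.3]])
top [array([0.4317, 0.1095, 0.095 ]), array([0.407 , 0.0927, 0.095 ]), array([0.4288, 0.0584, 0.095 ])]
tipL [array([0.4437, 0.0486, 0.095 ]), array([0.4561, 0.0579, 0.095 ])]
R [array([ 0.4231, -0.0651,  0.012 ]), array([ 0.4558, -0.0512,  0.012 ]), array([ 0.4436, -0.1039,  0.095 ]), array([ 0.4276, -0.0664,  0.095 ]), array([ 0.4406, -0.0415,  0.095 ]), array([ 0.4267, -0.048 ,  0.095 ])]
F [array([0.3881, 0.246 , 0.008 ]), array([0.3813, 0.2836, 0.008 ]), array([0.4185, 0.2513, 0.008 ])]
```

Call:
{"name": "jog_arm", "arguments": {
  "slide": [
    [-0.002,0.008,-0.016],
    [-0.002,0.008,-0.016],
    [-0.002,0.008,-0.016],
    [-0.002,0.008,-0.016],
    [-0.002,0.008,-0.016],
    [-0.002,0.008,-0.016],
    [-0.002,0.008,-0.016],
    [-0.002,0.01,-0.016],
    [-0.001,0.01,-0.016],
    [0,0,-0.014]
  ],
  "dr": [
    [0,0,2],
    [0,0,2],
    [0,0,2],
    [0,0,2],
    [0,0,2],
    [0,0,0],
    [0,0,0],
    [0,0,0],
    [0,0,0],
    [0,0,0]
  ],
  "fingers": [1,1,1,1,1,1,1,1,1,1]
}}

```text
time: 3.65
ee_pos: [0.3994, 0.2688, 0.1994]
eef_rot: [0.278, -3.129, -0.0]
contact_force: [0.2, -0.4, 0.2]
opening: 0.0854
finger_force: 0.0
```

```bash
cat >> h.py <<'E'
def shot(n):
    C=cam("wrist"); im=optics.read_camera("wrist")[:,:,::-1]; cv2.imwrite(f"pics/{n}.png",im)
    np.save(n+".npy",np.array([*C[:3],*C[3],*C[4].as_rotvec()]))
    s=telemetry.read_state(); m=R.from_rotvec(s['eef_rot']).as_matrix()
    print(round(s['time'],2),s['ee_pos'].round(4),"toolY deg",np.degrees(np.arctan2(m[1,1],m[0,1])).round(2),"tilt",m[2].round(3),"j",s['joint_pos'].round(2)); return C,im
E
python3 - <<'E'
from h import *
C,im=shot("w2")
P=[.400,.2675]; 
p=proj(C,[[*P,.04]])[0]; print(p)
E
```

```text
3.7 [0.3988 0.2675 0.1974] toolY deg 100.12 tilt [ 0.003 -0.002 -1.   ] j [-0.93  0.1   0.26  1.98 -0.03  1.07  1.09]
[316.26607336 207.1429876 ]
```

View pics/w2.png

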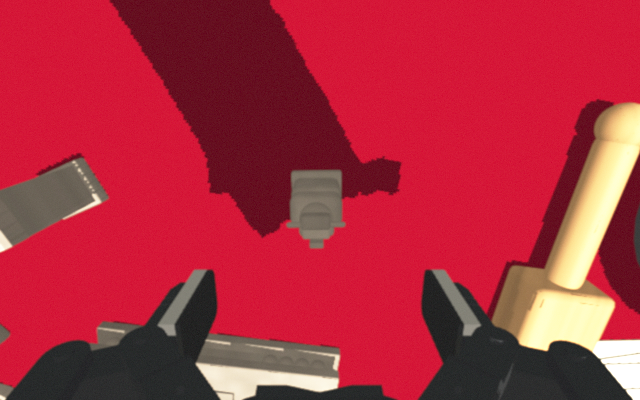

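Run:
```python
from h import *
C=load("w2.npy")
d=np.array([np.cos(.175),np.sin(.175)]);P=np.array([.400,.2675])
for n,x,z in [("backbase",-.017,.008),("frontbase",.017,.008),("head",0,.079),("tab lo",.021,.033),("tab hi",.021,.06),("-tab hi",-.021,.06)]:
    print(n,proj(C,[[*(P+d*x),z]])[0].round(1))
im=cv2.imread("pics/w2.png")[160:255,265:365]; cv2.imwrite("pics/w2c.png",cv2.resize(cv2.convertScaleAbs(im,alpha=1.6),(600,570),interpolation=cv2.INTER_CUBIC))
```

```text
backbase [316.6 171.4]
frontbase [316.6 214. ]
head [315.8 229.8]
tab lo [316.3 231.6]
tab hi [316.  248.3]
-tab hi [316.  185.5]
```

View pics/w2c.png

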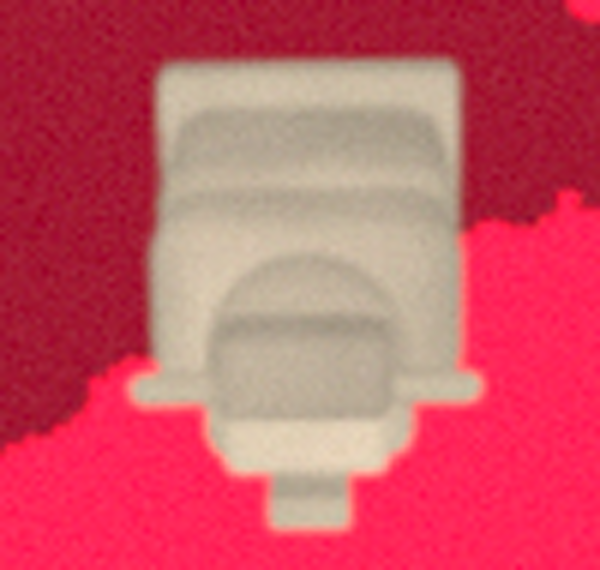

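Call:
{"name": "jog_arm", "arguments": {
  "slide": [
    [0.001,0,-0.015],
    [0,0,-0.015],
    [0,0,-0.015],
    [0,0,-0.015],
    [0,0,-0.015],
    [0,0,-0.015],
    [0,0,-0.012],
    [0,0,-0.005],
    [0,0,0],
    [0,0,0]
  ],
  "dr": [
    [0,0,0],
    [0,0,0],
    [0,0,0],
    [0,0,0],
    [0,0,0],
    [0,0,0],
    [0,0,0],
    [0,0,0],
    [0,0,0],
    [0,0,0]
  ],
  "fingers": [1,1,1,1,1,1,1,1,1,0],
  "force": 40
}}

```text
time: 4.7
ee_pos: [0.4012, 0.2677, 0.0938]
eef_rot: [-0.275, 3.129, 0.001]
contact_force: [0.8, -0.7, 0.0]
opening: 0.0734
finger_force: 0.0
```

Call:
{"name": "jog_arm", "arguments": {
  "slide": [
    [0,0,0],
    [0,0,0],
    [0,0,0],
    [0,0,0],
    [0,0,0],
    [0,0,0],
    [0,0,0],
    [0,0,0],
    [0,0,0],
    [0,0,0]
  ],
  "dr": [
    [0,0,0],
    [0,0,0],
    [0,0,0],
    [0,0,0],
    [0,0,0],
    [0,0,0],
    [0,0,0],
    [0,0,0],
    [0,0,0],
    [0,0,0]
  ],
  "fingers": [0,0,0,0,0,0,0,0,0,0]
}}

```text
time: 5.7
ee_pos: [0.4012, 0.2678, 0.0938]
eef_rot: [-0.275, 3.129, 0.001]
contact_force: [-0.2, 0.1, 5.9]
opening: 0.0335
finger_force: 40.6
```

Call:
{"name": "jog_arm", "arguments": {
  "slide": [
    [0,0,0.01],
    [0,0,0.015],
    [0,0,0.015],
    [0,0,0.015],
    [0,0,0.015],
    [0.02,-0.006,0],
    [0.025,-0.008,0],
    [0.03,-0.01,0],
    [0.03,-0.01,0],
    [0.03,-0.01,0]
  ],
  "dr": [
    [0,0,0],
    [0,0,0],
    [0,0,0],
    [0,0,0],
    [0,0,0],
    [0,0,-2],
    [0,0,-2],
    [0,0,-2],
    [0,0,-1.7],
    [0,0,0]
  ],
  "fingers": [0,0,0,0,0,0,0,0,0,0]
}}

```text
time: 6.7
ee_pos: [0.5368, 0.2231, 0.1637]
eef_rot: [0.063, -3.141, -0.0]
contact_force: [-0.2, 0.5, -1.7]
opening: 0.0334
finger_force: 39.9
```

Call:
{"name": "jog_arm", "arguments": {
  "slide": [
    [0.03,-0.008,0],
    [0.02,-0.004,0],
    [0.01,-0.002,0],
    [0,0,0],
    [0,0,0],
    [0,0,0],
    [0,0,0],
    [0,0,0],
    [0,0,0],
    [0,0,0]
  ],
  "dr": [
    [0,0,0],
    [0,0,0],
    [0,0,0],
    [0,0,0],
    [0,0,0],
    [0,0,0],
    [0,0,0],
    [0,0,0],
    [0,0,0],
    [0,0,0]
  ],
  "fingers": [0,0,0,0,0,0,0,0,0,0]
}}

```text
time: 7.7
ee_pos: [0.5958, 0.2096, 0.1633]
eef_rot: [0.065, -3.141, -0.0]
contact_force: [-0.6, -0.2, -1.2]
opening: 0.0333
finger_force: 39.9
```

Run:
```python
from h import *
C,im=shot("w3")
cv2.imwrite("pics/w3c.png",cv2.resize(im[100:400,170:470],(600,600),interpolation=cv2.INTER_CUBIC))
```

```text
7.75 [0.5958 0.2096 0.1633] toolY deg 92.35 tilt [ 0.  0. -1.] j [-0.69  0.47  0.36  1.62 -0.18  1.09  1.33]
```

View pics/w3c.png

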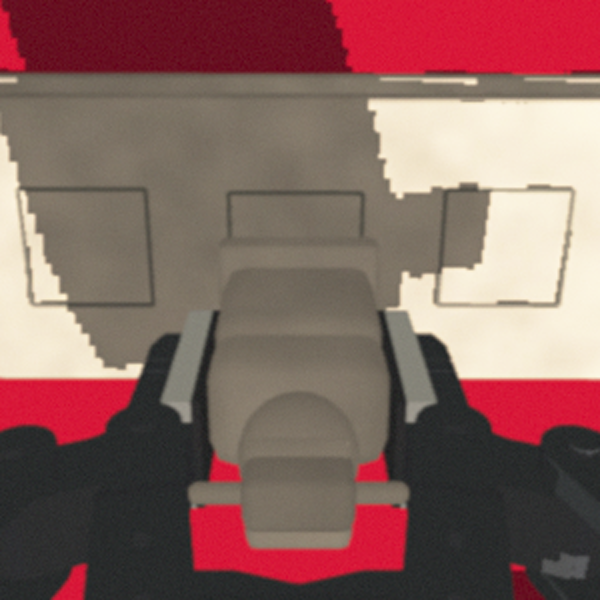

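Run:
```python
from h import *
C=load("w3.npy"); q=lambda p:(170+p[0]/2,100+p[1]/2)
L=np.mean([world(C,q(p),.035) for p in[(20,188),(147,188),(153,304),(32,304)]],0)
Rr=np.mean([world(C,q(p),.035) for p in[(443,190),(573,187),(558,305),(436,304)]],0)
print(L,Rr,(L+Rr)/2,np.degrees(np.arctan2(-(Rr-L)[0],(Rr-L)[1])))
a,b=[world(C,q(p),.0777) for p in[(221,240),(378,240)]];print(a,b)
```

```text
[0.59818504 0.14773289 0.035     ] [0.59321098 0.27098299 0.035     ] [0.59569801 0.20935794 0.035     ] 2.3110590933498485
[0.57703469 0.19146747 0.0777    ] [0.57551346 0.22798452 0.0777    ]
```

Call:
{"name": "jog_arm", "arguments": {
  "slide": [
    [0.002,0,-0.005],
    [0,0,-0.007],
    [0,0,-0.007],
    [0,0,-0.006],
    [0,0,-0.004],
    [0,0,-0.003],
    [0,0,-0.002],
    [0,0,-0.001],
    [0,0,0],
    [0,0,0]
  ],
  "dr": [
    [0,0,0],
    [0,0,0],
    [0,0,0],
    [0,0,0],
    [0,0,0],
    [0,0,0],
    [0,0,0],
    [0,0,0],
    [0,0,0],
    [0,0,0]
  ],
  "fingers": [0,0,0,0,0,0,0,0,0,0]
}}

```text
time: 8.75
ee_pos: [0.598, 0.2096, 0.1288]
eef_rot: [-0.064, 3.141, 0.001]
contact_force: [-3.1, -1.6, 5.5]
opening: 0.0333
finger_force: 40.6
```

Call:
{"name": "jog_arm", "arguments": {
  "slide": [
    [0,0,0],
    [0,0,0],
    [0,0,0],
    [0,0,0],
    [0,0,0.005],
    [0,0,0.01],
    [0,0,0.02],
    [0,0,0.02],
    [0,0,0.02],
    [0,0,0.02]
  ],
  "dr": [
    [0,0,0],
    [0,0,0],
    [0,0,0],
    [0,0,0],
    [0,0,0],
    [0,0,0],
    [0,0,0],
    [0,0,0],
    [0,0,0],
    [0,0,0]
  ],
  "fingers": [0.8,0.8,0.8,0.8,0.8,0.8,0.8,0.8,1,1]
}}

```text
time: 9.75
ee_pos: [0.598, 0.2095, 0.2251]
eef_rot: [-0.064, 3.14, 0.001]
contact_force: [0.6, -0.4, -0.7]
opening: 0.0854
finger_force: 0.0
```

Call:
{"name": "jog_arm", "arguments": {
  "slide": [
    [-0.01,-0.01,0.01],
    [-0.01,-0.01,0.01],
    [-0.01,-0.01,0],
    [-0.01,-0.01,0],
    [-0.01,-0.01,0],
    [-0.01,-0.01,0],
    [-0.01,-0.01,0],
    [-0.01,-0.01,0],
    [-0.01,-0.01,0],
    [-0.01,-0.01,0]
  ],
  "dr": [
    [0,0,8],
    [0,0,8],
    [0,0,8],
    [0,0,8],
    [0,0,8],
    [0,0,8],
    [0,0,8],
    [0,0,8],
    [0,0,8],
    [0,0,8]
  ],
  "fingers": [1,1,1,1,1,1,1,1,1,1]
}}

```text
time: 10.75
ee_pos: [0.5054, 0.1158, 0.2399]
eef_rot: [1.93, -2.466, 0.002]
contact_force: [0.7, 0.5, -0.6]
opening: 0.0856
finger_force: 0.0
```

Run:
```python
from h import *
C,im=shot("w4")
```

```text
10.8 [0.505  0.1158 0.2388] toolY deg 165.98 tilt [ 0.01   0.008 -1.   ] j [-0.37  0.15  0.06  1.82 -0.    1.18  2.59]
```

Call:
{"name": "jog_arm", "arguments": {
  "slide": [
    [-0.007,-0.003,0],
    [-0.007,-0.003,0],
    [-0.007,-0.003,0],
    [-0.007,-0.003,0],
    [-0.007,-0.003,0],
    [-0.007,-0.003,0],
    [-0.007,-0.003,0],
    [-0.007,-0.003,0],
    [-0.007,-0.003,0],
    [-0.007,-0.003,0]
  ],
  "dr": [
    [0,0,-8.3],
    [0,0,-8.3],
    [0,0,-8.3],
    [0,0,-8.3],
    [0,0,-8.3],
    [0,0,-8.3],
    [0,0,-8.3],
    [0,0,-8.3],
    [0,0,-8.3],
    [0,0,-8.3]
  ],
  "fingers": [1,1,1,1,1,1,1,1,1,1]
}}

```text
time: 11.8
ee_pos: [0.4358, 0.0864, 0.2391]
eef_rot: [-0.208, -3.127, -0.014]
contact_force: [0.5, -0.4, -0.5]
opening: 0.0854
finger_force: 0.0
```

Call:
{"name": "jog_arm", "arguments": {
  "slide": [
    [0,0,0],
    [0,0,0],
    [0,0,0],
    [0,0,0],
    [0,0,0],
    [0,0,0],
    [0,0,0],
    [0,0,0],
    [0,0,0],
    [0,0,0]
  ],
  "dr": [
    [0,0,-8.3],
    [0,0,-8.3],
    [0,0,-8.3],
    [0,0,-8.3],
    [0,0,-8.3],
    [0,0,-8.2],
    [0,0,0],
    [0,0,0],
    [0,0,0],
    [0,0,0]
  ],
  "fingers": [1,1,1,1,1,1,1,1,1,1]
}}

```text
time: 12.8
ee_pos: [0.4358, 0.0865, 0.2384]
eef_rot: [-1.492, -2.76, -0.018]
contact_force: [0.8, 0.6, 0.2]
opening: 0.086
finger_force: 0.0
```

Run:
```python
from h import *
C,im=shot("w5")
t=R.from_euler('z',-146.6,degrees=True).as_matrix()
pts=np.array([(-.018,-.018,.012),(.018,-.018,.012),(.018,.018,.012),(-.018,.018,.012),(.015,-.02,.095),(-.015,-.02,.095),(-.008,.038,.095),(.008,.038,.095)])
p=proj(C,pts@t.T+[.429,.0842,0]); print(p.round(0).tolist())
v=im.copy()
for a in p: cv2.circle(v,tuple(int(x) for x in a.round()),1,(0,255,0),-1)
c=p.mean(0).astype(int);y,x=max(c[1]-75,0),max(c[0]-100,0)
cv2.imwrite("pics/w5c.png",cv2.resize(v[y:y+150,x:x+200],(800,600),interpolation=cv2.INTER_CUBIC));print(x,y)
```

```text
12.85 [0.4358 0.0865 0.2384] toolY deg 33.19 tilt [ 0.009  0.008 -1.   ] j [-0.41 -0.02  0.12  2.01 -0.01  1.15  0.29]
[[329.0, 161.0], [286.0, 161.0], [287.0, 202.0], [329.0, 202.0], [280.0, 185.0], [329.0, 185.0], [318.0, 269.0], [294.0, 269.0]]
206 129
```

View pics/w5c.png

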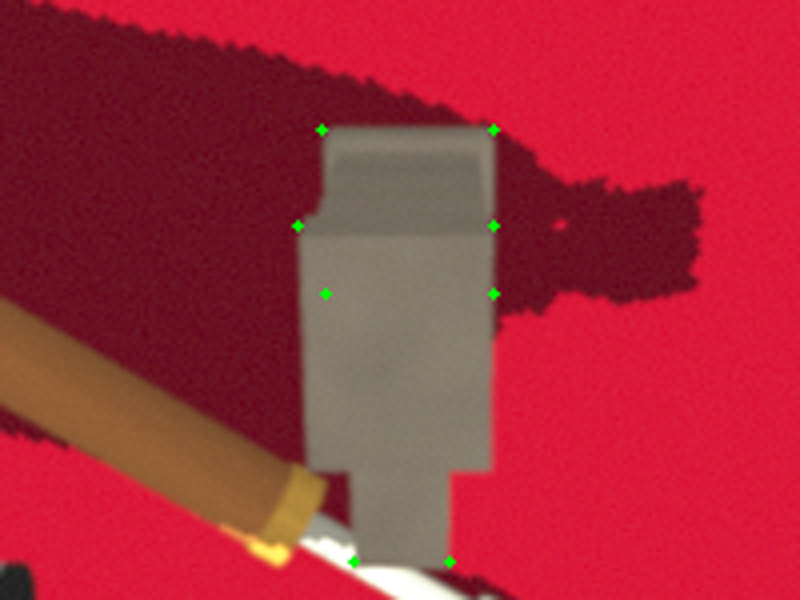

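```bash
cat >> h.py <<'E'
def level():
    m=R.from_rotvec(telemetry.read_state()['eef_rot']).as_matrix(); print("level deg",np.degrees(np.cross(m[:,2],[0,0,-1])).round(2))
E
python3 -c "
from h import *
level()"
```

```text
level deg [-0.69  0.08  0.  ]
```

Call:
{"name": "jog_arm", "arguments": {
  "slide": [
    [-0.003,-0.001,-0.01],
    [-0.004,-0.001,-0.015],
    [0,0,-0.015],
    [0,0,-0.015],
    [0,0,-0.015],
    [0,0,-0.015],
    [0,0,-0.015],
    [0,0,-0.015],
    [0,0,-0.009],
    [0,0,0]
  ],
  "dr": [
    [-0.7,0.1,0.2],
    [0,0,0],
    [0,0,0],
    [0,0,0],
    [0,0,0],
    [0,0,0],
    [0,0,0],
    [0,0,0],
    [0,0,0],
    [0,0,0]
  ],
  "fingers": [1,1,1,1,1,1,1,1,1,1]
}}

```text
time: 13.85
ee_pos: [0.4278, 0.0843, 0.1129]
eef_rot: [-1.49, -2.764, 0.004]
contact_force: [0.3, -0.1, 0.3]
opening: 0.0853
finger_force: 0.0
```

Call:
{"name": "jog_arm", "arguments": {
  "slide": [
    [0,0,0],
    [0,0,0],
    [0,0,0],
    [0,0,0],
    [0,0,0],
    [0,0,0],
    [0,0,0],
    [0,0,0],
    [0,0,0],
    [0,0,0]
  ],
  "dr": [
    [0,0,0],
    [0,0,0],
    [0,0,0],
    [0,0,0],
    [0,0,0],
    [0,0,0],
    [0,0,0],
    [0,0,0],
    [0,0,0],
    [0,0,0]
  ],
  "fingers": [0,0,0,0,0,0,0,0,0,0]
}}

```text
time: 14.85
ee_pos: [0.429, 0.0846, 0.1147]
eef_rot: [1.492, 2.765, 0.0]
contact_force: [-1.6, -0.4, 5.6]
opening: 0.0294
finger_force: 44.5
```

```bash
python3 -c "
from h import *
level();shot('w6')"
```

```text
level deg [-0.    0.01  0.  ]
14.9 [0.429  0.0846 0.1147] toolY deg 33.31 tilt [-0.  0. -1.] j [-0.41  0.13  0.12  2.14 -0.02  0.86  0.3 ]
```

Call:
{"name": "jog_arm", "arguments": {
  "slide": [
    [0,0,0.01],
    [0,0,0.015],
    [0,0,0.015],
    [0,0,0.015],
    [0,0,0.01],
    [0,0.02,0],
    [0,0.02,0],
    [0,0.02,0],
    [0,0.02,0],
    [0,0.02,0]
  ],
  "dr": [
    [0,0,0],
    [0,0,0],
    [0,0,0],
    [0,0,0],
    [0,0,0],
    [0,0,-3],
    [0,0,-3],
    [0,0,-3],
    [0,0,-3],
    [0,0,-3]
  ],
  "fingers": [0,0,0,0,0,0,0,0,0,0]
}}

```text
time: 15.9
ee_pos: [0.4285, 0.1852, 0.1794]
eef_rot: [-1.842, -2.544, 0.001]
contact_force: [0.7, 0.1, -2.3]
opening: 0.0294
finger_force: 43.7
```

Call:
{"name": "jog_arm", "arguments": {
  "slide": [
    [0,0.02,0],
    [0,0.02,0],
    [0,0.02,0],
    [0,0.02,0],
    [0,0.01,0],
    [0.02,0,0],
    [0.02,0,0],
    [0.02,0,0],
    [0.02,0,0],
    [0.02,0,0]
  ],
  "dr": [
    [0,0,-3],
    [0,0,-3],
    [0,0,-3],
    [0,0,-3],
    [0,0,-4],
    [0,0,0],
    [0,0,0],
    [0,0,0],
    [0,0,0],
    [0,0,0]
  ],
  "fingers": [0,0,0,0,0,0,0,0,0,0]
}}

```text
time: 16.9
ee_pos: [0.5294, 0.2744, 0.1792]
eef_rot: [-2.176, -2.265, 0.002]
contact_force: [0.1, -0.1, -1.7]
opening: 0.03
finger_force: 43.7
```

Call:
{"name": "jog_arm", "arguments": {
  "slide": [
    [0.02,0,0],
    [0.02,0,0],
    [0.015,0,0],
    [0.008,0,0],
    [0,0,0],
    [0,0,0],
    [0,0,0],
    [0,0,0],
    [0,0,0],
    [0,0,0]
  ],
  "dr": [
    [0,0,0],
    [0,0,0],
    [0,0,0],
    [0,0,0],
    [0,0,0],
    [0,0,0],
    [0,0,0],
    [0,0,0],
    [0,0,0],
    [0,0,0]
  ],
  "fingers": [0,0,0,0,0,0,0,0,0,0]
}}

```text
time: 17.9
ee_pos: [0.5916, 0.2746, 0.1794]
eef_rot: [-2.176, -2.266, 0.0]
contact_force: [-0.0, -0.7, -1.1]
opening: 0.0294
finger_force: 43.8
```

Run:
```python
from h import *
level();C,im=shot('w7')
print(proj(C,[[.5932,.2715,.035],[.5957,.2096,.035],[.5957,.2096,.114]]).round(0))
```

```text
level deg [-0.01 -0.03 -0.  ]
17.95 [0.5917 0.2746 0.1794] toolY deg 2.32 tilt [ 0. -0. -1.] j [-0.54  0.48  0.05  1.53 -0.03  1.13 -0.45]
[[320. 221.]
 [320. 303.]
 [321. 399.]]
```

View pics/w7.png

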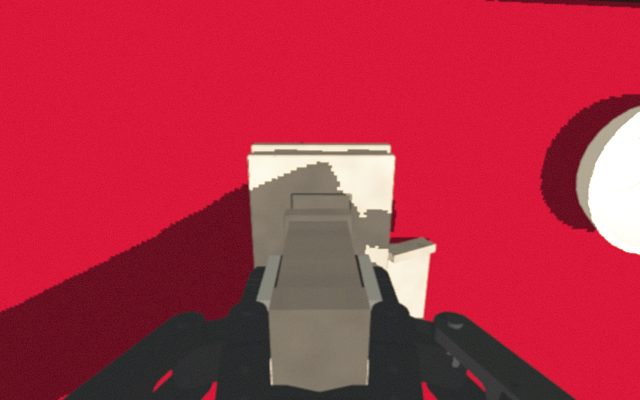

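The column hangs centred (col 319) over its scribed square (col 320). I'll lower it.

Call:
{"name": "jog_arm", "arguments": {
  "slide": [
    [0.0015,-0.001,-0.005],
    [0,0,-0.006],
    [0,0,-0.006],
    [0,0,-0.005],
    [0,0,-0.004],
    [0,0,-0.002],
    [0,0,-0.001],
    [0,0,-0.001],
    [0,0,0],
    [0,0,0]
  ],
  "dr": [
    [0,0,0],
    [0,0,0],
    [0,0,0],
    [0,0,0],
    [0,0,0],
    [0,0,0],
    [0,0,0],
    [0,0,0],
    [0,0,0],
    [0,0,0]
  ],
  "fingers": [0,0,0,0,0,0,0,0,0,0]
}}

```text
time: 18.95
ee_pos: [0.5933, 0.2736, 0.1499]
eef_rot: [-2.176, -2.266, -0.0]
contact_force: [-3.1, -1.3, 4.0]
opening: 0.0297
finger_force: 44.4
```

Call:
{"name": "jog_arm", "arguments": {
  "slide": [
    [0,0,0],
    [0,0,0],
    [0,0,0],
    [0,0,0],
    [0,0,0.005],
    [0,0,0.01],
    [0,0,0.02],
    [0,0,0.02],
    [0,0,0.02],
    [0,0,0.02]
  ],
  "dr": [
    [0,0,0],
    [0,0,0],
    [0,0,0],
    [0,0,0],
    [0,0,0],
    [0,0,0],
    [0,0,0],
    [0,0,0],
    [0,0,0],
    [0,0,0]
  ],
  "fingers": [0.8,0.8,0.8,0.8,0.8,0.8,0.8,0.8,1,1]
}}

```text
time: 19.95
ee_pos: [0.5934, 0.2736, 0.2462]
eef_rot: [-2.176, -2.266, -0.001]
contact_force: [0.4, 0.0, 0.2]
opening: 0.0852
finger_force: 0.0
```

Call:
{"name": "jog_arm", "arguments": {
  "slide": [
    [-0.01,-0.03,0],
    [-0.015,-0.036,0],
    [-0.015,-0.036,0],
    [-0.015,-0.036,0],
    [-0.015,-0.036,0],
    [-0.015,-0.036,0],
    [-0.015,-0.036,0],
    [-0.015,-0.036,0],
    [-0.015,-0.036,0],
    [-0.015,-0.035,0]
  ],
  "dr": [
    [0,0,2],
    [0,0,2],
    [0,0,2],
    [0,0,2],
    [0,0,2],
    [0,0,2],
    [0,0,2],
    [0,0,2],
    [0,0,2],
    [0,0,2.5]
  ],
  "fingers": [1,1,1,1,1,1,1,1,1,1]
}}

```text
time: 20.95
ee_pos: [0.4476, -0.081, 0.2454]
eef_rot: [1.736, 2.617, 0.001]
contact_force: [-0.1, -0.4, -0.1]
opening: 0.0852
finger_force: 0.0
```

Call:
{"name": "jog_arm", "arguments": {
  "slide": [
    [0,0,0],
    [0,0,0],
    [0,0,0],
    [0,0,0],
    [0,0,0],
    [0,0,0],
    [0,0,0],
    [0,0,0],
    [0,0,0],
    [0,0,0]
  ],
  "dr": [
    [0,0,0],
    [0,0,0],
    [0,0,0],
    [0,0,0],
    [0,0,0],
    [0,0,0],
    [0,0,0],
    [0,0,0],
    [0,0,0],
    [0,0,0]
  ],
  "fingers": [1,1,1,1,1,1,1,1,1,1]
}}

```text
time: 21.95
ee_pos: [0.4483, -0.0795, 0.2443]
eef_rot: [-1.738, -2.616, 0.001]
contact_force: [-0.3, 0.7, 0.7]
opening: 0.0854
finger_force: 0.0
```

Run:
```python
from h import *
level();C,im=shot("w8")
t=R.from_euler('z',23,degrees=True).as_matrix()
pts=np.array([(-.018,-.018,.012),(.018,-.018,.012),(.018,.018,.012),(-.018,.018,.012),(.015,-.02,.095),(-.015,-.02,.095),(-.008,.038,.095),(.008,.038,.095)])
p=proj(C,pts@t.T+[.449,-.079,0]); print(p.round(0).tolist())
v=im.copy()
for a in p: cv2.circle(v,tuple(int(x) for x in a.round()),1,(0,255,0),-1)
c=p.mean(0).astype(int);y,x=max(c[1]-90,0),max(c[0]-120,0)
cv2.imwrite("pics/w8c.png",cv2.resize(v[y:y+180,x:x+240],(800,600),interpolation=cv2.INTER_CUBIC));print(x,y)
```

```text
level deg [ 0.01 -0.03  0.  ]
22.0 [ 0.4483 -0.0795  0.2443] toolY deg 22.81 tilt [ 0. -0. -1.] j [-0.16 -0.01  0.23  1.98  0.    1.17  0.47]
[[299.0, 199.0], [340.0, 199.0], [340.0, 159.0], [298.0, 159.0], [342.0, 241.0], [297.0, 241.0], [306.0, 155.0], [332.0, 155.0]]
199 98
```

View pics/w8c.png

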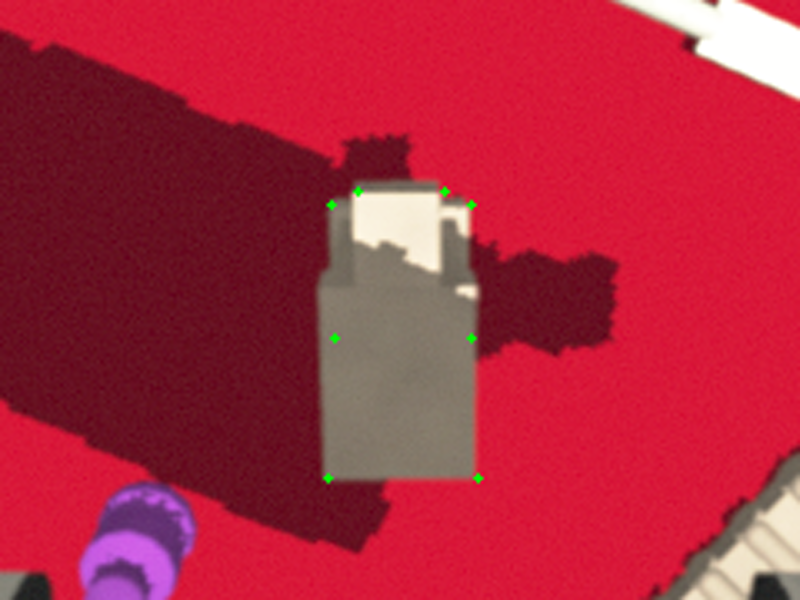

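Call:
{"name": "jog_arm", "arguments": {
  "slide": [
    [0,0,-0.01],
    [0,0,-0.015],
    [0,0,-0.015],
    [0,0,-0.015],
    [0,0,-0.015],
    [0,0,-0.015],
    [0,0,-0.015],
    [0,0,-0.015],
    [0,0,-0.01],
    [0,0,-0.005]
  ],
  "dr": [
    [0,0,0],
    [0,0,0],
    [0,0,0],
    [0,0,0],
    [0,0,0],
    [0,0,0],
    [0,0,0],
    [0,0,0],
    [0,0,0],
    [0,0,0]
  ],
  "fingers": [1,1,1,1,1,1,1,1,1,1]
}}

```text
time: 23.0
ee_pos: [0.4477, -0.0795, 0.1131]
eef_rot: [-1.738, -2.615, 0.002]
contact_force: [-0.0, -0.1, -0.1]
opening: 0.0854
finger_force: 0.0
```

Call:
{"name": "jog_arm", "arguments": {
  "slide": [
    [0,0,0],
    [0,0,0],
    [0,0,0],
    [0,0,0],
    [0,0,0],
    [0,0,0],
    [0,0,0],
    [0,0,0],
    [0,0,0],
    [0,0,0]
  ],
  "dr": [
    [0,0,0],
    [0,0,0],
    [0,0,0],
    [0,0,0],
    [0,0,0],
    [0,0,0],
    [0,0,0],
    [0,0,0],
    [0,0,0],
    [0,0,0]
  ],
  "fingers": [0,0,0,0,0,0,0,0,0,0]
}}

```text
time: 24.0
ee_pos: [0.4486, -0.0795, 0.1148]
eef_rot: [1.738, 2.616, 0.0]
contact_force: [-1.0, 0.3, 6.1]
opening: 0.0297
finger_force: 43.7
```

```bash
python3 -c "
from h import *
level();shot('w9')"
```

```text
level deg [0.   0.03 0.  ]
24.05 [ 0.4486 -0.0795  0.1148] toolY deg 22.81 tilt [-0.  0. -1.] j [-0.14  0.17  0.23  2.11 -0.05  0.87  0.52]
```

Call:
{"name": "jog_arm", "arguments": {
  "slide": [
    [0,0,0.01],
    [0,0,0.015],
    [0,0,0.015],
    [0,0,0.015],
    [0,0,0.01],
    [0,0.025,0],
    [0,0.025,0],
    [0,0.025,0],
    [0,0.025,0],
    [0,0.025,0]
  ],
  "dr": [
    [0,0,0],
    [0,0,0],
    [0,0,0],
    [0,0,0],
    [0,0,0],
    [0,0,-2],
    [0,0,-2],
    [0,0,-2],
    [0,0,-2],
    [0,0,-2]
  ],
  "fingers": [0,0,0,0,0,0,0,0,0,0]
}}

```text
time: 25.05
ee_pos: [0.448, 0.0465, 0.1794]
eef_rot: [-1.961, -2.454, 0.001]
contact_force: [0.1, -0.3, -2.6]
opening: 0.0297
finger_force: 42.8
```

Call:
{"name": "jog_arm", "arguments": {
  "slide": [
    [0,0.025,0],
    [0,0.025,0],
    [0,0.025,0],
    [0,0.02,0],
    [0,0.005,0],
    [0.02,0,0],
    [0.02,0,0],
    [0.02,0,0],
    [0.02,0,0],
    [0.02,0,0]
  ],
  "dr": [
    [0,0,-2],
    [0,0,-2],
    [0,0,-2],
    [0,0,-2],
    [0,0,-2.4],
    [0,0,0],
    [0,0,0],
    [0,0,0],
    [0,0,0],
    [0,0,0]
  ],
  "fingers": [0,0,0,0,0,0,0,0,0,0]
}}

```text
time: 26.05
ee_pos: [0.5488, 0.1455, 0.1792]
eef_rot: [-2.174, -2.267, 0.002]
contact_force: [-1.0, 1.0, -1.1]
opening: 0.0294
finger_force: 42.8
```

Call:
{"name": "jog_arm", "arguments": {
  "slide": [
    [0.02,0,0],
    [0.015,0,0],
    [0.01,0,0],
    [0.005,0,0],
    [0,0,0],
    [0,0,0],
    [0,0,0],
    [0,0,0],
    [0,0,0],
    [0,0,0]
  ],
  "dr": [
    [0,0,0],
    [0,0,0],
    [0,0,0],
    [0,0,0],
    [0,0,0],
    [0,0,0],
    [0,0,0],
    [0,0,0],
    [0,0,0],
    [0,0,0]
  ],
  "fingers": [0,0,0,0,0,0,0,0,0,0]
}}

```text
time: 27.05
ee_pos: [0.5982, 0.1456, 0.1794]
eef_rot: [-2.174, -2.267, 0.0]
contact_force: [-0.3, 0.3, -2.7]
opening: 0.0296
finger_force: 42.8
```

```bash
python3 -c "
from h import *
level();shot('w10')"
```

```text
level deg [-0.01 -0.02 -0.  ]
27.1 [0.5982 0.1456 0.1793] toolY deg 2.41 tilt [ 0. -0. -1.] j [-0.38  0.4   0.08  1.64 -0.03  1.1  -0.25]
```

Call:
{"name": "jog_arm", "arguments": {
  "slide": [
    [0,0,-0.005],
    [0,0,-0.006],
    [0,0,-0.006],
    [0,0,-0.005],
    [0,0,-0.004],
    [0,0,-0.002],
    [0,0,-0.001],
    [0,0,-0.001],
    [0,0,0],
    [0,0,0]
  ],
  "dr": [
    [0,0,0],
    [0,0,0],
    [0,0,0],
    [0,0,0],
    [0,0,0],
    [0,0,0],
    [0,0,0],
    [0,0,0],
    [0,0,0],
    [0,0,0]
  ],
  "fingers": [0,0,0,0,0,0,0,0,0,0]
}}

```text
time: 28.1
ee_pos: [0.5983, 0.1455, 0.1499]
eef_rot: [-2.174, -2.267, 0.0]
contact_force: [-2.8, -0.8, 5.9]
opening: 0.0292
finger_force: 43.6
```

Call:
{"name": "jog_arm", "arguments": {
  "slide": [
    [0,0,0],
    [0,0,0],
    [0,0,0],
    [0,0,0],
    [0,0,0.005],
    [0,0,0.01],
    [0,0,0.02],
    [0,0,0.02],
    [0,0,0.02],
    [0,0,0.03]
  ],
  "dr": [
    [0,0,0],
    [0,0,0],
    [0,0,0],
    [0,0,0],
    [0,0,0],
    [0,0,0],
    [0,0,0],
    [0,0,0],
    [0,0,0],
    [0,0,0]
  ],
  "fingers": [0.8,0.8,0.8,0.8,0.8,0.8,0.8,0.8,1,1]
}}

```text
time: 29.1
ee_pos: [0.5978, 0.1454, 0.255]
eef_rot: [-2.174, -2.267, 0.002]
contact_force: [1.2, 0.5, -0.1]
opening: 0.0857
finger_force: 0.0
```

Call:
{"name": "jog_arm", "arguments": {
  "slide": [
    [-0.001,-0.031,0],
    [-0.001,-0.031,0],
    [-0.001,-0.031,0],
    [-0.001,-0.031,0],
    [-0.001,-0.031,0],
    [-0.001,-0.031,0],
    [-0.001,-0.031,0],
    [-0.001,-0.031,0],
    [-0.002,-0.03,0],
    [-0.002,-0.03,0]
  ],
  "dr": [
    [0,0,-2],
    [0,0,-2],
    [0,0,-2],
    [0,0,-2],
    [0,0,-2],
    [0,0,-2],
    [0,0,-2],
    [0,0,-2],
    [0,0,-2],
    [0,0,0]
  ],
  "fingers": [1,1,1,1,1,1,1,1,1,1]
}}

```text
time: 30.1
ee_pos: [0.5862, -0.1637, 0.2554]
eef_rot: [2.503, 1.898, 0.001]
contact_force: [-0.3, 0.9, 0.4]
opening: 0.0856
finger_force: 0.0
```

Call:
{"name": "jog_arm", "arguments": {
  "slide": [
    [0,0,0],
    [0,0,0],
    [0,0,0],
    [0,0,0],
    [0,0,0],
    [0,0,0],
    [0,0,0],
    [0,0,0],
    [0,0,0],
    [0,0,0]
  ],
  "dr": [
    [0,0,0],
    [0,0,0],
    [0,0,0],
    [0,0,0],
    [0,0,0],
    [0,0,0],
    [0,0,0],
    [0,0,0],
    [0,0,0],
    [0,0,0]
  ],
  "fingers": [1,1,1,1,1,1,1,1,1,1]
}}

```text
time: 31.1
ee_pos: [0.5863, -0.1625, 0.2542]
eef_rot: [-2.502, -1.899, 0.0]
contact_force: [0.2, -0.7, 0.6]
opening: 0.0854
finger_force: 0.0
```

Run:
```python
from h import *
level();C,im=shot("w11")
t=R.from_euler('z',-15.7,degrees=True).as_matrix()
pts=np.array([(-.04,-.095,.012),(.04,-.095,.012),(.04,.095,.012),(-.04,.095,.012),(.015,-.018,.066),(-.015,-.018,.066),(-.015,.018,.066),(.015,.018,.066)])
p=proj(C,pts@t.T+[.586,-.162,0]); print(p.round(0).tolist())
v=im.copy()
for a in p: cv2.circle(v,tuple(int(x) for x in a.round()),2,(0,255,0),-1)
cv2.imwrite("pics/w11c.png",cv2.resize(v,(800,500),interpolation=cv2.INTER_CUBIC))
```

```text
level deg [-0.01 -0.03 -0.  ]
31.15 [ 0.5862 -0.1625  0.2542] toolY deg -15.59 tilt [ 0.    -0.001 -1.   ] j [-0.03  0.33  0.28  1.59 -0.1   1.24 -0.  ]
[[277.0, 270.0], [359.0, 271.0], [367.0, 64.0], [269.0, 63.0], [337.0, 217.0], [298.0, 217.0], [298.0, 172.0], [338.0, 172.0]]
```

View pics/w11c.png

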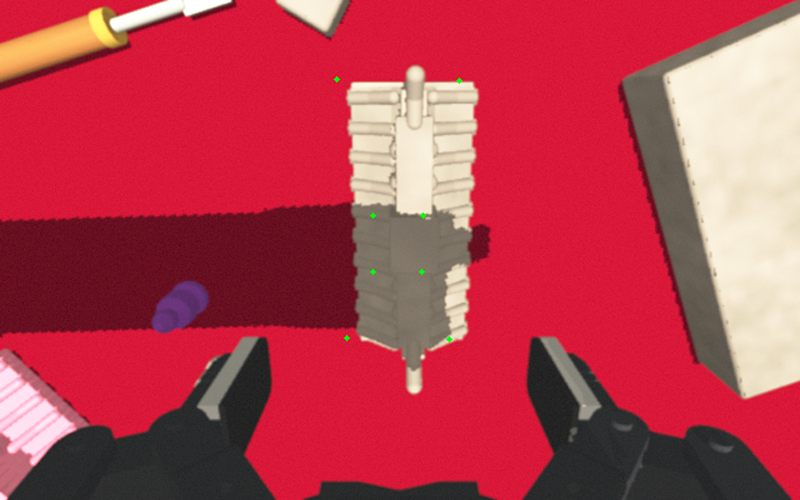

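Run:
```python
from h import *
C=load("w11.npy")
for p,z in [((415,244.5),.066),((416,75),.075),((414,383),.075)]: print(world(C,(p[0]/1.25,p[1]/1.25),z).round(4))
q=lambda *p:(p[0]/1.25,p[1]/1.25)
print(fit(C,[(-.04,.095,.012),(.04,.095,.012)],[q(348,83),q(476,83)],[.6,-.16,-.27]))
```

```text
[ 0.596  -0.1654  0.066 ]
[ 0.6207 -0.0737  0.075 ]
[ 0.5715 -0.2537  0.075 ]
(array([ 0.5945, -0.1666]), np.float64(-15.6), [[2.2, -0.1], [-2.2, -0.1]])
```

Call:
{"name": "jog_arm", "arguments": {
  "slide": [
    [0.005,-0.001,-0.01],
    [0.005,-0.0015,-0.015],
    [0,0,-0.015],
    [0,0,-0.015],
    [0,0,-0.015],
    [0,0,-0.015],
    [0,0,-0.015],
    [0,0,-0.015],
    [0,0,-0.015],
    [0,0,-0.007]
  ],
  "dr": [
    [0,0,0],
    [0,0,0],
    [0,0,0],
    [0,0,0],
    [0,0,0],
    [0,0,0],
    [0,0,0],
    [0,0,0],
    [0,0,0],
    [0,0,0]
  ],
  "fingers": [1,1,1,1,1,1,1,1,1,1],
  "force": 80
}}

```text
time: 32.15
ee_pos: [0.5956, -0.1648, 0.1153]
eef_rot: [-2.501, -1.899, 0.002]
contact_force: [-0.2, 0.8, -0.2]
opening: 0.0853
finger_force: 0.0
```

Call:
{"name": "jog_arm", "arguments": {
  "slide": [
    [0,0,0],
    [0,0,0],
    [0,0,0],
    [0,0,0],
    [0,0,0],
    [0,0,0],
    [0,0,0],
    [0,0,0],
    [0,0,0],
    [0,0,0]
  ],
  "dr": [
    [0,0,0],
    [0,0,0],
    [0,0,0],
    [0,0,0],
    [0,0,0],
    [0,0,0],
    [0,0,0],
    [0,0,0],
    [0,0,0],
    [0,0,0]
  ],
  "fingers": [0,0,0,0,0,0,0,0,0,0]
}}

```text
time: 33.15
ee_pos: [0.5967, -0.165, 0.1183]
eef_rot: [2.502, 1.899, 0.001]
contact_force: [-2.3, -0.3, 6.6]
opening: 0.0285
finger_force: 81.4
```

```bash
python3 -c "
from h import *
level();shot('w12')"
```

```text
level deg [-0.    0.05  0.  ]
33.2 [ 0.5967 -0.1651  0.1183] toolY deg -15.59 tilt [ 0.     0.001 -1.   ] j [-0.01  0.49  0.26  1.68 -0.14  0.99  0.03]
```

Call:
{"name": "jog_arm", "arguments": {
  "slide": [
    [0,0,0.005],
    [0,0,0.015],
    [0,0,0.02],
    [0,0,0.02],
    [0,0,0.025],
    [0,0,0.025],
    [0,0,0.025],
    [0,0,0.025],
    [0,0,0.015],
    [0,0,0.005]
  ],
  "dr": [
    [0,0,0],
    [0,0,0],
    [0,0,0],
    [0,0,0],
    [0,0,0],
    [0,0,0],
    [0,0,0],
    [0,0,0],
    [0,0,0],
    [0,0,0]
  ],
  "fingers": [0,0,0,0,0,0,0,0,0,0]
}}

```text
time: 34.2
ee_pos: [0.5965, -0.1652, 0.2993]
eef_rot: [2.501, 1.899, 0.002]
contact_force: [0.3, -0.5, -4.5]
opening: 0.0284
finger_force: 80.0
```

```bash
python3 -c "
from h import *
level();C,im=shot('w13')
cv2.imwrite('pics/w13v.png',im)
s=telemetry.read_state();print(s['contact_force'].round(2),s['torque'].round(2),s['opening'])"
```

```text
level deg [0.01 0.12 0.  ]
34.25 [ 0.5965 -0.165   0.2988] toolY deg -15.59 tilt [ 0.     0.001 -1.   ] j [-0.03  0.32  0.29  1.5  -0.09  1.33 -0.01]
[ 1.03  0.61 -4.64] [-0.03 -0.04 -0.05] 0.028535328944586998
```

View pics/w13.png

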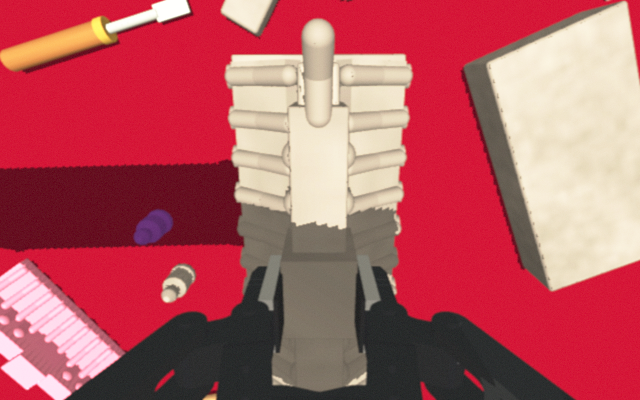

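Run:
```python
from h import *
C=load("w13.npy"); z=.2988-.1183
a,b=[world(C,p,z+.012) for p in[(231,56),(407,56)]]; print(a,b,np.linalg.norm(a-b),np.degrees(np.arctan2(*(b-a)[[1,0]])))
m=(a+b)/2; th=np.radians(-15.5); print("ctr",m-.095*np.array([-np.sin(th),np.cos(th),0]))
# finial: base block edges
print([ (q,world(C,q,.02).round(4)) for q in [(181,277)]])
for n in ("wrist","top"):
    optics.read_camera(n);Cn=cam(n)
    for d in optics.spot_in("finial",n): print(n,d,world(Cn,d['centre'],.025).round(4))
```

```text
[ 0.58331398 -0.06505218  0.1925    ] [ 0.66094945 -0.08668056  0.1925    ] 0.0805918917661652 -15.56724469185984
ctr [ 0.59674407 -0.16741126  0.1925    ]
[((181, 277), array([ 0.4177, -0.2434,  0.02  ]))]
wrist {'centre': [151.3, 229.5], 'conf': 0.68} [ 0.4125 -0.18    0.025 ]
top {'centre': [420.1, 229.4], 'conf': 0.52} [ 0.4081 -0.166   0.025 ]
top {'centre': [356.2, 129.7], 'conf': 0.48} [0.6704 0.0026 0.025 ]
```

Call:
{"name": "jog_arm", "arguments": {
  "slide": [
    [0,0.02,0],
    [0,0.03,0],
    [0,0.035,0],
    [0,0.035,0],
    [0,0.035,0],
    [0,0.035,0],
    [0,0.035,0],
    [0,0.035,0],
    [0,0.035,0],
    [0,0.035,0]
  ],
  "dr": [
    [0,0,2],
    [0,0,2],
    [0,0,2],
    [0,0,2],
    [0,0,2],
    [0,0,2],
    [0,0,2],
    [0,0,2],
    [0,0,2],
    [0,0,0]
  ],
  "fingers": [0,0,0,0,0,0,0,0,0,0]
}}

```text
time: 35.45
ee_pos: [0.5956, 0.1669, 0.2963]
eef_rot: [-2.171, -2.269, 0.002]
contact_force: [0.3, -0.2, -5.3]
opening: 0.0283
finger_force: 79.9
```

Call:
{"name": "jog_arm", "arguments": {
  "slide": [
    [-0.001,0.025,0],
    [0,0.015,0],
    [0,0.006,0],
    [0,0,0],
    [0,0,0],
    [0,0,0],
    [0,0,0],
    [0,0,0],
    [0,0,0],
    [0,0,0]
  ],
  "dr": [
    [0,0,0],
    [0,0,0],
    [0,0,0],
    [0,0,0],
    [0,0,0],
    [0,0,0],
    [0,0,0],
    [0,0,0],
    [0,0,0],
    [0,0,0]
  ],
  "fingers": [0,0,0,0,0,0,0,0,0,0]
}}

```text
time: 36.45
ee_pos: [0.5953, 0.2109, 0.2973]
eef_rot: [-2.174, -2.267, 0.0]
contact_force: [0.3, -0.5, -5.3]
opening: 0.0285
finger_force: 79.9
```

```bash
python3 -c "
from h import *
level();shot('w14')"
```

```text
level deg [-0.   -0.03 -0.  ]
36.5 [0.5953 0.211  0.2973] toolY deg 2.41 tilt [ 0. -0. -1.] j [-0.46  0.35  0.06  1.46 -0.02  1.34 -0.36]
```

Call:
{"name": "jog_arm", "arguments": {
  "slide": [
    [0,0,-0.005],
    [0,0,-0.008],
    [0,0,-0.008],
    [0,0,-0.008],
    [0,0,-0.006],
    [0,0,-0.005],
    [0,0,-0.003],
    [0,0,-0.002],
    [0,0,-0.001],
    [0,0,0]
  ],
  "dr": [
    [0,0,0],
    [0,0,0],
    [0,0,0],
    [0,0,0],
    [0,0,0],
    [0,0,0],
    [0,0,0],
    [0,0,0],
    [0,0,0],
    [0,0,0]
  ],
  "fingers": [0,0,0,0,0,0,0,0,0,0]
}}

```text
time: 37.5
ee_pos: [0.5953, 0.2111, 0.2514]
eef_rot: [-2.174, -2.267, 0.0]
contact_force: [-0.8, -0.3, -4.9]
opening: 0.0282
finger_force: 79.9
```

Call:
{"name": "jog_arm", "arguments": {
  "slide": [
    [0,0,-0.001],
    [0,0,-0.001],
    [0,0,-0.001],
    [0,0,0],
    [0,0,0],
    [0,0,0],
    [0,0,0],
    [0,0,0],
    [0,0,0],
    [0,0,0]
  ],
  "dr": [
    [0,0,0],
    [0,0,0],
    [0,0,0],
    [0,0,0],
    [0,0,0],
    [0,0,0],
    [0,0,0],
    [0,0,0],
    [0,0,0],
    [0,0,0]
  ],
  "fingers": [0,0,0,0,0,0,0,0,0,0]
}}

```text
time: 38.5
ee_pos: [0.5953, 0.2111, 0.2484]
eef_rot: [-2.174, -2.267, 0.0]
contact_force: [1.4, -0.9, -3.8]
opening: 0.0284
finger_force: 80.1
```

Call:
{"name": "jog_arm", "arguments": {
  "slide": [
    [0,0,-0.001],
    [0,0,-0.001],
    [0,0,0],
    [0,0,0],
    [0,0,0],
    [0,0,0],
    [0,0,0],
    [0,0,0],
    [0,0,0],
    [0,0,0]
  ],
  "dr": [
    [0,0,0],
    [0,0,0],
    [0,0,0],
    [0,0,0],
    [0,0,0],
    [0,0,0],
    [0,0,0],
    [0,0,0],
    [0,0,0],
    [0,0,0]
  ],
  "fingers": [0,0,0,0,0,0,0,0,0,0]
}}

```text
time: 39.5
ee_pos: [0.5956, 0.2111, 0.2483]
eef_rot: [2.174, 2.267, 0.002]
contact_force: [-3.8, -1.6, 9.6]
opening: 0.0283
finger_force: 81.9
```

Call:
{"name": "jog_arm", "arguments": {
  "slide": [
    [0,0,0],
    [0,0,0],
    [0,0,0],
    [0,0,0],
    [0,0,0.005],
    [0,0,0.01],
    [0,0,0.015],
    [0,0,0.02],
    [0,0,0.02],
    [0,0,0.02]
  ],
  "dr": [
    [0,0,0],
    [0,0,0],
    [0,0,0],
    [0,0,0],
    [0,0,0],
    [0,0,0],
    [0,0,0],
    [0,0,0],
    [0,0,0],
    [0,0,0]
  ],
  "fingers": [0.7,0.7,0.7,0.7,0.7,0.7,0.7,0.7,0.8,0.8]
}}

```text
time: 40.5
ee_pos: [0.5953, 0.2111, 0.3388]
eef_rot: [2.174, 2.268, 0.002]
contact_force: [0.1, 0.0, -0.6]
opening: 0.0684
finger_force: 0.0
```

```bash
python3 -c "
from h import *
level();shot('w15')"
```

```text
level deg [-0.04  0.06  0.  ]
40.55 [0.5961 0.2113 0.3425] toolY deg 2.41 tilt [ 0.002  0.005 -1.   ] j [-0.46  0.33  0.06  1.39 -0.02  1.42 -0.36]
```

Call:
{"name": "jog_arm", "arguments": {
  "slide": [
    [-0.01,-0.03,0],
    [-0.014,-0.036,0],
    [-0.014,-0.036,0],
    [-0.014,-0.036,0],
    [-0.014,-0.036,0],
    [-0.014,-0.036,0],
    [-0.014,-0.036,0],
    [-0.014,-0.036,0],
    [-0.014,-0.036,0],
    [-0.014,-0.036,0]
  ],
  "dr": [
    [0,0,0],
    [0,0,0],
    [0,0,0],
    [0,0,0],
    [0,0,0],
    [0,0,0],
    [0,0,0],
    [0,0,0],
    [0,0,0],
    [0,0,0]
  ],
  "fingers": [1,1,1,1,1,1,1,1,1,1],
  "force": 35
}}

```text
time: 41.55
ee_pos: [0.4586, -0.1445, 0.3376]
eef_rot: [2.174, 2.267, 0.002]
contact_force: [0.2, 0.8, -0.1]
opening: 0.0854
finger_force: 0.0
```

Call:
{"name": "jog_arm", "arguments": {
  "slide": [
    [-0.014,-0.036,0],
    [-0.014,-0.036,-0.01],
    [-0.01,-0.02,-0.02],
    [-0.004,-0.01,-0.02],
    [0,0,-0.02],
    [0,0,-0.02],
    [0,0,-0.01],
    [0,0,0],
    [0,0,0],
    [0,0,0]
  ],
  "dr": [
    [0,0,0],
    [0,0,0],
    [0,0,0],
    [0,0,0],
    [0,0,0],
    [0,0,0],
    [0,0,0],
    [0,0,0],
    [0,0,0],
    [0,0,0]
  ],
  "fingers": [1,1,1,1,1,1,1,1,1,1]
}}

```text
time: 42.55
ee_pos: [0.4178, -0.2452, 0.2375]
eef_rot: [2.173, 2.267, 0.001]
contact_force: [0.8, -1.5, 0.5]
opening: 0.0855
finger_force: 0.0
```

Run:
```python
from h import *
level();C,im=shot('w16')
print(proj(C,[[.4177,-.2434,.02],[.41,-.17,.02]]).round(0))
hsv=cv2.cvtColor(im,cv2.COLOR_BGR2HSV); m=((hsv[...,1]<110)&(hsv[...,2]>50)).astype(np.uint8)
n,l,s,c=cv2.connectedComponentsWithStats(m)
for i in range(1,n):
    if s[i,4]>150: print(s[i],c[i].round(1))
w=cv2.resize(cv2.imread('pics/w15.png')[:,130:530],(400,400)); f=cv2.resize(im[:,130:530],(400,400))
cv2.imwrite("pics/mos.png",np.hstack([w,f]))
```

```text
level deg [0.03 0.07 0.  ]
42.6 [ 0.4178 -0.2451  0.2373] toolY deg 2.42 tilt [-0.     0.001 -1.   ] j [ 0.03  0.06  0.43  1.93 -0.03  1.15  0.51]
[[318. 182.]
 [312.  90.]]
[ 294  167   33   40 1059] [309.9 186.6]
[  36  183  109  157 4604] [ 86.8 256.7]
[ 103  196  105  141 5620] [155.3 259.2]
[ 431  270   51   67 1130] [458.  303.4]
[ 232  338  200   49 5713] [351.4 361.7]
[491 349  30  51 347] [504.7 380.5]
[ 208  375  106   25 1131] [260.4 387.2]
```

View pics/mos.png

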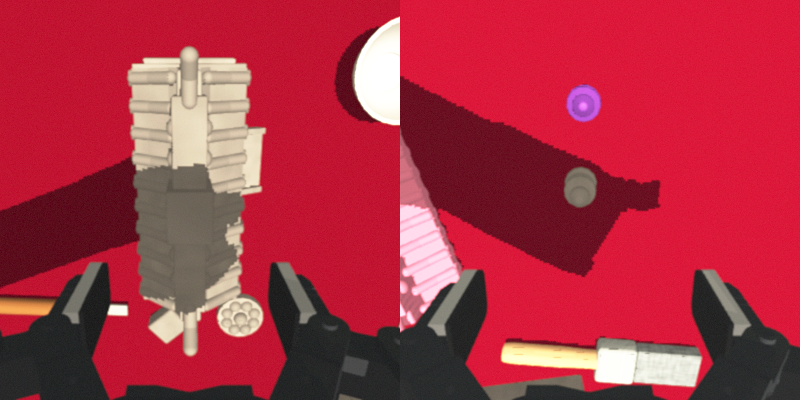

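The left picture shows the roof lying square across the pavilion. In the right one the grey finial is at (310,187), clear of the purple fake.

Run:
```python
from h import *
C=load("w16.npy")
print("fin",world(C,(310.4,167),.004)-[0,.014,0],world(C,(310.4,207),.046)+[0,.008,0], world(C,(310.4,187),.025))
C=load("w15.npy");q=lambda *p:(130+p[0],p[1])
print("blk",[world(C,q(*p),.196).round(4) for p in[(167,190),(213,190),(167,243),(213,243)]])
a,b=[world(C,q(*p),.205-.0065) for p in[(189,48),(191,355)]];print("horn",a,b,(a+b)/2)
a,b=[world(C,q(*p),.142) for p in[(129,65),(250,65)]];m=(a+b)/2;print("eave",a,b,m-[-.095*np.sin(.041),.095,0])
# contrast-enhanced edge profile for the block
im=cv2.GaussianBlur(cv2.imread('pics/w15.png',0),(3,3),0)
print(im[165:265:2,130+190].tolist()); print(im[215,130+150:130+235:2].tolist())
```

```text
fin [ 0.41085223 -0.24841163  0.004     ] [ 0.41250048 -0.24814411  0.046     ] [ 0.41170986 -0.24623213  0.025     ]
blk [array([0.5817, 0.2284, 0.196 ]), array([0.6102, 0.2296, 0.196 ]), array([0.5826, 0.1923, 0.196 ]), array([0.6125, 0.1936, 0.196 ])]
horn [0.59189329 0.30980816 0.1985    ] [0.60202956 0.10556548 0.1985    ] [0.59696142 0.20768682 0.1985    ]
eave [0.55052795 0.3016435  0.142     ] [0.63466757 0.30521782 0.142     ] [0.59649167 0.20843066 0.142     ]
[200, 117, 104, 104, 102, 102, 103, 101, 101, 101, 103, 102, 93, 89, 98, 100, 101, 101, 101, 101, 101, 100, 101, 101, 102, 102, 102, 103, 103, 104, 103, 105, 104, 106, 106, 106, 106, 106, 106, 106, 104, 105, 106, 105, 106, 107, 107, 108, 106, 106]
[100, 100, 98, 99, 97, 98, 100, 99, 102, 104, 105, 105, 105, 104, 103, 103, 103, 103, 102, 101, 102, 102, 103, 102, 101, 101, 101, 101, 101, 101, 101, 99, 98, 100, 98, 98, 97, 99, 100, 102, 103, 104, 104]
```

Call:
{"name": "jog_arm", "arguments": {
  "slide": [
    [-0.003,-0.001,-0.01],
    [-0.003,-0.002,-0.02],
    [0,0,-0.02],
    [0,0,-0.02],
    [0,0,-0.02],
    [0,0,-0.02],
    [0,0,-0.02],
    [0,0,-0.015],
    [0,0,-0.009],
    [0,0,-0.004]
  ],
  "dr": [
    [0,0,0],
    [0,0,0],
    [0,0,0],
    [0,0,0],
    [0,0,0],
    [0,0,0],
    [0,0,0],
    [0,0,0],
    [0,0,0],
    [0,0,0]
  ],
  "fingers": [1,1,1,1,1,1,1,1,1,1]
}}

```text
time: 43.6
ee_pos: [0.4108, -0.2479, 0.0775]
eef_rot: [-2.173, -2.267, 0.001]
contact_force: [-0.5, -0.4, 0.4]
opening: 0.0854
finger_force: 0.0
```

Call:
{"name": "jog_arm", "arguments": {
  "slide": [
    [0,0,0],
    [0,0,0],
    [0,0,0],
    [0,0,0],
    [0,0,0],
    [0,0,0],
    [0,0,0],
    [0,0,0],
    [0,0,0],
    [0,0,0]
  ],
  "dr": [
    [0,0,0],
    [0,0,0],
    [0,0,0],
    [0,0,0],
    [0,0,0],
    [0,0,0],
    [0,0,0],
    [0,0,0],
    [0,0,0],
    [0,0,0]
  ],
  "fingers": [0,0,0,0,0,0,0,0,0,0]
}}

```text
time: 44.6
ee_pos: [0.4116, -0.248, 0.0789]
eef_rot: [2.174, 2.268, 0.0]
contact_force: [-1.6, 0.4, 6.0]
opening: 0.0242
finger_force: 33.3
```

```bash
python3 -c "
from h import *
level();shot('w17')"
```

```text
level deg [-0.    0.02  0.  ]
44.65 [ 0.4115 -0.2481  0.0789] toolY deg 2.41 tilt [ 0.  0. -1.] j [ 0.08  0.3   0.41  2.07 -0.16  0.8   0.63]
```

Call:
{"name": "jog_arm", "arguments": {
  "slide": [
    [0,0,0.01],
    [0,0,0.02],
    [0,0,0.03],
    [0,0,0.03],
    [0,0,0.03],
    [0,0,0.03],
    [0,0,0.03],
    [0,0,0.03],
    [0,0,0.03],
    [0,0,0.02]
  ],
  "dr": [
    [0,0,0],
    [0,0,0],
    [0,0,0],
    [0,0,0],
    [0,0,0],
    [0,0,0],
    [0,0,0],
    [0,0,0],
    [0,0,0],
    [0,0,0]
  ],
  "fingers": [0,0,0,0,0,0,0,0,0,0]
}}

```text
time: 45.65
ee_pos: [0.4111, -0.2483, 0.3412]
eef_rot: [2.173, 2.266, 0.002]
contact_force: [1.8, 0.1, -1.2]
opening: 0.0244
finger_force: 33.8
```

Call:
{"name": "jog_arm", "arguments": {
  "slide": [
    [0.01,0.02,0],
    [0.015,0.035,0],
    [0.015,0.035,0],
    [0.015,0.035,0],
    [0.015,0.035,0],
    [0.015,0.035,0],
    [0.015,0.035,0],
    [0.015,0.035,0],
    [0.015,0.035,0],
    [0.015,0.035,0]
  ],
  "dr": [
    [0,0,0],
    [0,0,0],
    [0,0,0],
    [0,0,0],
    [0,0,0],
    [0,0,0],
    [0,0,0],
    [0,0,0],
    [0,0,0],
    [0,0,0]
  ],
  "fingers": [0,0,0,0,0,0,0,0,0,0]
}}

```text
time: 46.65
ee_pos: [0.5565, 0.0883, 0.3391]
eef_rot: [2.175, 2.267, 0.0]
contact_force: [0.8, -0.0, -1.0]
opening: 0.0246
finger_force: 33.8
```

Call:
{"name": "jog_arm", "arguments": {
  "slide": [
    [0.015,0.035,0],
    [0.013,0.035,0],
    [0.008,0.03,0],
    [0.002,0.016,0],
    [0,0.006,0],
    [0,0,0],
    [0,0,0],
    [0,0,0],
    [0,0,0],
    [0,0,0]
  ],
  "dr": [
    [0,0,0],
    [0,0,0],
    [0,0,0],
    [0,0,0],
    [0,0,0],
    [0,0,0],
    [0,0,0],
    [0,0,0],
    [0,0,0],
    [0,0,0]
  ],
  "fingers": [0,0,0,0,0,0,0,0,0,0]
}}

```text
time: 47.65
ee_pos: [0.5943, 0.2083, 0.3385]
eef_rot: [-2.175, -2.267, 0.0]
contact_force: [0.4, 1.0, 0.5]
opening: 0.0245
finger_force: 33.8
```

```bash
python3 -c "
from h import *
level();shot('w18')"
```

```text
level deg [-0.   -0.01 -0.  ]
47.7 [0.5943 0.2086 0.3384] toolY deg 2.37 tilt [ 0. -0. -1.] j [-0.46  0.33  0.06  1.4  -0.02  1.42 -0.36]
```

Call:
{"name": "jog_arm", "arguments": {
  "slide": [
    [0.001,0.001,-0.008],
    [0.001,0,-0.01],
    [0,0,-0.01],
    [0,0,-0.01],
    [0,0,-0.01],
    [0,0,-0.006],
    [0,0,-0.004],
    [0,0,-0.002],
    [0,0,0],
    [0,0,0]
  ],
  "dr": [
    [0,0,0],
    [0,0,0],
    [0,0,0],
    [0,0,0],
    [0,0,0],
    [0,0,0],
    [0,0,0],
    [0,0,0],
    [0,0,0],
    [0,0,0]
  ],
  "fingers": [0,0,0,0,0,0,0,0,0,0]
}}

```text
time: 48.7
ee_pos: [0.5964, 0.2101, 0.2787]
eef_rot: [-2.174, -2.268, -0.001]
contact_force: [-0.1, 0.2, -0.1]
opening: 0.0244
finger_force: 33.8
```

Call:
{"name": "jog_arm", "arguments": {
  "slide": [
    [0,0,-0.001],
    [0,0,-0.001],
    [0,0,-0.001],
    [0,0,-0.001],
    [0,0,0],
    [0,0,0],
    [0,0,0],
    [0,0,0],
    [0,0,0],
    [0,0,0]
  ],
  "dr": [
    [0,0,0],
    [0,0,0],
    [0,0,0],
    [0,0,0],
    [0,0,0],
    [0,0,0],
    [0,0,0],
    [0,0,0],
    [0,0,0],
    [0,0,0]
  ],
  "fingers": [0,0,0,0,0,0,0,0,0,0]
}}

```text
time: 49.7
ee_pos: [0.5965, 0.2101, 0.275]
eef_rot: [-2.174, -2.268, -0.001]
contact_force: [-1.7, -0.4, 6.5]
opening: 0.0245
finger_force: 34.5
```

Contact at the expected height, so I'll release and retreat.

Call:
{"name": "jog_arm", "arguments": {
  "slide": [
    [0,0,0],
    [0,0,0],
    [0,0,0],
    [0,0,0],
    [0,0,0.005],
    [0,0,0.01],
    [0,0,0.02],
    [0,0,0.02],
    [0,0,0.02],
    [0,0,0.02]
  ],
  "dr": [
    [0,0,0],
    [0,0,0],
    [0,0,0],
    [0,0,0],
    [0,0,0],
    [0,0,0],
    [0,0,0],
    [0,0,0],
    [0,0,0],
    [0,0,0]
  ],
  "fingers": [0.7,0.7,0.7,0.7,0.7,0.7,0.7,0.7,0.7,0.7]
}}

```text
time: 50.7
ee_pos: [0.5962, 0.21, 0.3712]
eef_rot: [2.174, 2.268, 0.001]
contact_force: [0.6, 0.1, 0.3]
opening: 0.0598
finger_force: 0.0
```

Call:
{"name": "jog_arm", "arguments": {
  "slide": [
    [-0.01,-0.02,0],
    [-0.01,-0.02,0],
    [-0.01,-0.02,0],
    [-0.01,-0.02,0],
    [-0.01,-0.02,0],
    [-0.01,-0.02,0],
    [0,0,0],
    [0,0,0],
    [0,0,0],
    [0,0,0]
  ],
  "dr": [
    [0,0,0],
    [0,0,0],
    [0,0,0],
    [0,0,0],
    [0,0,0],
    [0,0,0],
    [0,0,0],
    [0,0,0],
    [0,0,0],
    [0,0,0]
  ],
  "fingers": [0.7,0.7,0.7,0.7,0.7,0.7,0.7,0.7,0.7,0.7]
}}

```text
time: 51.7
ee_pos: [0.5364, 0.091, 0.3693]
eef_rot: [-2.172, -2.269, 0.0]
contact_force: [0.2, 0.5, -0.1]
opening: 0.0597
finger_force: 0.0
```

Run:
```python
from h import *
C,im=shot('w19')
s=cam("scene"); sc=optics.read_camera("scene")[:,:,::-1]; cv2.imwrite("pics/s2.png",sc); cv2.imwrite("pics/w19.png",im)
# overlay-free check: finial/roof silhouettes in the scene view against predicted points
P=np.array([[.5965,.2095,.196],[.5965,.2095,.248],[.5957-.0039,.2096+.095,.142],[.5957+.0039,.2096-.095,.142]])
print(proj(s,P).round(1).tolist())
hsv=cv2.cvtColor(sc,cv2.COLOR_BGR2HSV); m=((hsv[...,1]<120)&(hsv[...,2]>70)).astype(np.uint8)
u,v=proj(s,P[1:2])[0].round().astype(int)
for r in range(v-6,v+70,3): print(r,''.join('#' if t else '.' for t in m[r,u-60:u+60]))
```

```text
51.75 [0.5364 0.0909 0.3692] toolY deg 2.48 tilt [ 0.    -0.001 -1.   ] j [-0.35  0.12  0.11  1.58 -0.01  1.44 -0.2 ]
[[364.6, 186.2], [366.3, 163.8], [407.7, 210.0], [319.0, 205.5]]
158 ##################################......................................................................................
161 ################################........................................................................................
164 ...........................................................####.........................................................
167 .........................................................#######........................................................
170 .........................................................#######........................................................
173 ......................................................############......................................................
176 ......................................................############......................................................
179 ......................................
[... 1632 characters left out ...]
###########################################################................
221 ....................####################################################################################................
224 .....................#################..............#########............##############################.................
227 .....................#############................############..............################............................
230 .....................#############...............##############..............###############............................
233 ..........###.......##############...............##############..............##############.............................
```

The scene silhouette shows the finial upright and centred on the ridge block. The roof is level on both columns, with the figure standing between them.

```bash
python3 -c "
from bench import robot
print(robot.sign_off())"
```

```text
the job is handed in; nothing more can be done
None
```

The pavilion is dry-fitted with the figure, both columns, the roof and the finial in place. I handed the job in at about 52 s; no verdict came back, and I did not re-measure the chisel, mallet, offcut or rosette afterwards.

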